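# Hang the rinsing pail on the latched drip hook

### The job

Hang the little rinsing pail of ring castings on the drip stand: with the pail standing on the bench, swing its flat-lying wire bail upright, then lift the pail by the bail and press the hump in the middle of the bail down past the hook's sprung latch, on to the bottom of the hook, so that the latch snaps shut above it. Go by feel and gently: the hook must not be pushed with more than 15 N, the pail neither tipped nor dropped, not even the last few millimetres, and the other things on the bench left alone; at the end let go so that the pail hangs freely.

Things in the scene. Friction and masses are not known exactly. Their poses are not given: they have to be found in the camera images.
- pail: Small round perforated steel pail holding ring castings; loose, 0.45 to 0.65 kg, 90 mm across its rim, 62 mm high. Origin: centre of its underside, z up. Its wire bail turns on two side pivots at y = +-50 mm, 53 mm above the origin, and at the start lies flat, level, sticking out over the pail's +x side, which looks roughly away from the robot.
- bail (a joint): Swing angle of the pail's wire bail: 0 = lying flat toward the pail's +x side, 1.57 = upright over the pail, 3.14 = flat on the other side. Loose hinge: the bail falls flat when let go, and the pail swings freely under it when lifted.
- bail_crown (a point): Middle of the hump of the bail's crossbar (centre of the 6 mm wire), 94 mm from the pivot axis. Crossbar parallel to the pail's y. The hump, which the hook takes, points away from the pivots, 7 mm high, 12 mm wide on top, 26 mm at its foot. Either side of it, centred 26 mm from the middle and 87 mm from the pivot axis, a black grip tube 10 mm thick and 24 mm long turns on the wire: pinch it.
- drip_stand: Fixed drip stand. Origin: on the bench straight under the hook's seat, z up. Tray 190x92x14 mm; post 100 mm behind the seat (+x). An 8 mm bar runs from the post to -x and ends in a hook, mouth up, bowl 16 mm wide, so the bail's crossbar must lie along the stand's y. The hook is clamped by hand and its height is not reported: a seated crown is 196 to 214 mm above the bench: feel for it.
- post_top (a point): Top of the stand's post. On the hook before it: tip 23 mm, bar top 38 mm above the seated crown. A sprung flap, the latch, closes the mouth; hinged at the shank it slopes down to the inside of the tip. A crown pressed down meets it 22 to 25 mm above the seat, needs 9 to 14 N (more than the pail's weight) for 13 mm, then it snaps shut above the wire, which goes on freely for 10 mm to the seat.
- steel_block: Bystander: dark plain steel block, 66x72x44 mm, behind the work. Origin: centre of its underside.
- leather_roll: Bystander: short brown leather tube, 43x38x34 mm, near the front edge. Origin: centre of its underside.
- cuff_5: Bystander: open openwork metal cuff bracelet, 61x56x13 mm, lying near the front edge on the right. Origin: centre of its underside.

How it is judged:
By the outcome, as a careful person would: the job done as asked, in the order asked, and still so for the second after the job is handed in, with the robot touching nothing.
It also fails if it takes over 67 s, if anything falls off the work surface, if the arm or the gripper's body presses on something with over 40 N, if the wrist force passes 120 N, or if a joint passes its speed limit or range.

### The arm

A 6-joint arm with a two-finger parallel gripper is mounted at the origin on a cart in front of the work surface, level with it; the furniture and walls round the work are solid. World frame = base frame: x ahead of the robot, y to its left, z up, the work surface at z = 0. Lengths are in m, angles in degrees, forces in N, time in s.
With the tool pointing down it reaches from about 0.275 to 0.85 m from the base axis. Payload 19 kg.
Tool frame: the origin (TCP) lies at the very end of the fingers, on their centre line; the grasp point (between the pads) lies 19 mm behind it; z points along the fingers, y is the line along which they close (so a half turn about z gives the same grasp; the last joint's range is limited). The gripper opens to 85 mm and grips with 20 to 120 N. Pads are 22 mm wide; open, the fingers measure 114 mm over their backs; the gripper's body (76 mm by 85 mm) begins 54 mm behind the grasp point. The pads swing forward as they close: fully open they stand 13 mm farther back than shut.
Start: joints at [-7.678, 8.623, 82.357, -0, 89.026, -7.678], TCP at [0.575, -0, 0.231] pointing down, gripper open.
Joint ranges: [-160.23, 160.23], [-39.13, 120.54], [6.94, 153.29], [-79.49, 259.48], [9.18, 160.14], [-161.06, 161.06]. Speed limits (degrees/s): [108.29, 108.29, 127.2, 172.46, 172.46, 172.46].

### API

Orientations are given as a 3x3 rotation matrix whose columns are the frame's x, y, z axes.
In Python, from workcell import readout, optics, job gives the robot as it stands.
- The arm moves only by the tool step_arm, never from a script. Its argument "rows" is a list of rows, each a list of 6 numbers: the shift along the world's x, y, z in m, then the turn, a rotation vector about the world's x, y, z in degrees. A call has 1 to 10 rows; each row shifts and turns the commanded pose from where the row before left it; what a row does not reach is not made up. A row lasts 1/8 s, in which the tool goes at most 62.5 mm and 10.7 degrees, less where a joint would pass 70% of its speed; a pose out of reach is approached as far as the arm can. A call is refused whole if a number of a shift passes 0.0625 or a number of a turn 10.7, either way. A call with a gripper value outside its range is refused whole. "jaw" is the gripper's target within -1 to 1 (shut at 1, half-way at 0, fully open at -1), set as the call begins (left out, the last holds). The fingers move at their own pace and stop on an object; "force" is the grip in N (left out, the last holds). Time passes only in rows, so rows that do not move let the fingers close. It gives the time, the measured TCP pose, the force, the opening and the grip force at its end, in the units of the state.
- readout.sense(): the state, without advancing time (a new reading comes with each control period).
- optics.capture(name): name is "scene" or "side" or "wrist"; returns a dict with "frame" (400x640x3 uint8, blue, green, red), "mtx" (3x3 intrinsics, pixels), "rvec" (rotation vector, rad) and "tvec" (3), from world to camera coordinates, as OpenCV has them. Camera axes: x right, y down, z forward; pixel columns grow to the right and rows downward; lengths in m; the calibration is good to about 2 mm. The wrist camera is an equidistant fisheye: a pixel r from the principal point sees the ray r / f radians off the axis. A picture is of the moment at which its call begins. There is no depth.
- job.close_job(): hands the job in; it is judged then, once.
The state is a dict: "time_s": time; "joint_pos": joint angles; "joint_velocities": joint speeds; "joint_torque": joint torques, N m; "eef_pos": TCP position; "ee_rot": TCP orientation; "wrist_force": force on the tool from outside, world axes, zero at the start; "moment": the same for the moment, N m; "opening": finger opening in m; "finger_force": force on a finger pad.
Only numpy, scipy, OpenCV 4.12 (cv2) and the standard library are available. Lean on these libraries where they do the work, as an engineer would, in place of code of your own. Each camera call takes 0.05 s, during which the arm holds its last target. There are 200 camera calls.

## Working session

There is one attempt and no reset: what is moved stays moved. The work goes in short steps, Python scripts to look and compute and a tool call to move; the robot and the scene stay as the last step left them, time stands still between calls to the robot, and variables do not carry over. Pictures are saved under pics/ and viewed, at most 10 in all, crops included, and the job is handed in when it is done.

Besides the shell and the picture viewer there is one more tool, called after "Request:" as name(argument=value, ...) on one line, values as JSON. step_arm: Moves the arm, as the interface text tells. Its arguments: {"type":"object","properties":{"rows":{"type":"array"},"jaw":{"type":"number"},"force":{"type":"number"}},"required":["rows"]}

```bash
mkdir -p pics
cat > h.py <<'E'
import numpy as np, cv2
from workcell import readout, optics, job
def cap(n,f=None):
    c=optics.capture(n)
    if f: cv2.imwrite('pics/'+f,c['frame'])
    np.savez('pics/'+n+'.npz',**c)
    return c
def ray(c,uv):
    R=cv2.Rodrigues(np.array(c['rvec'],float))[0]; t=np.array(c['tvec'],float).reshape(3)
    K=c['mtx']; d=np.array([(uv[0]-K[0,2])/K[0,0],(uv[1]-K[1,2])/K[1,1],1.])
    return -R.T@t, R.T@d
def onz(c,uv,z):
    o,d=ray(c,uv); return o+d*(z-o[2])/d[2]
def proj(c,p):
    return cv2.projectPoints(np.array(p,float).reshape(-1,3),np.array(c['rvec'],float),np.array(c['tvec'],float),c['mtx'],None)[0].reshape(-1,2)
def tri(a,ua,b,ub):
    o1,d1=ray(a,ua);o2,d2=ray(b,ub)
    s=np.linalg.lstsq(np.c_[d1,-d2],o2-o1,rcond=None)[0]
    p,q=o1+s[0]*d1,o2+s[1]*d2
    return (p+q)/2,np.linalg.norm(p-q)
E
python3 - <<'E'
from h import *
a=cap('scene','s0.png');b=cap('side','d0.png')
for c in(a,b):print(c['mtx'],ray(c,(320,200)))
print(readout.sense())
E
```

```text
[[475.21637792   0.         321.60158704]
 [  0.         475.21637792 205.42443724]
 [  0.           0.           1.        ]] (array([ 0.17343526, -0.77553456,  0.73867826]), array([ 0.41830811,  0.68450077, -0.59717558]))
[[511.51601754   0.         322.65211684]
 [  0.         511.51601754 205.78901981]
 [  0.           0.           1.        ]] (array([-0.08817818,  0.82243982,  0.72264825]), array([ 0.52066292, -0.74062195, -0.42490494]))
{'time_s': 0.1, 'joint_pos': array([-7.67771727e+00,  8.64821246e+00,  8.23882880e+01,  2.18806891e-03,
        8.90267922e+01, -7.67740895e+00]), 'joint_velocities': array([-0.02379222, -0.03747313, -0.06986203, -0.11357037,  0.07286495,
       -0.04709327]), 'joint_torque': array([ 4.39465453e-03, -7.14378047e+01, -5.71798074e+01, -8.77157845e-05,
        7.01135112e-03, -1.30998615e-04]), 'eef_pos': array([5.74780602e-01, 2.13719487e-05, 2.30743673e-01]), 'ee_rot': array([[ 6.15184215e-06,  9.99999406e-01, -1.08966102e-03],
       [ 9.99999983e-01, -5.94979480e-06,  1.85425349e-04],
       [ 1.85418756e-04, -1.08966214e-03, -9.99999389e-01]]), 'wrist_force': array([-0.45595487, -0.1447432 ,  0.81964723]), 'moment': array([0.06187406, 0.05194607, 0.02822381]), 'finger_force': 0.0, 'opening': 0.08525826594880956}
```

View pics/s0.png

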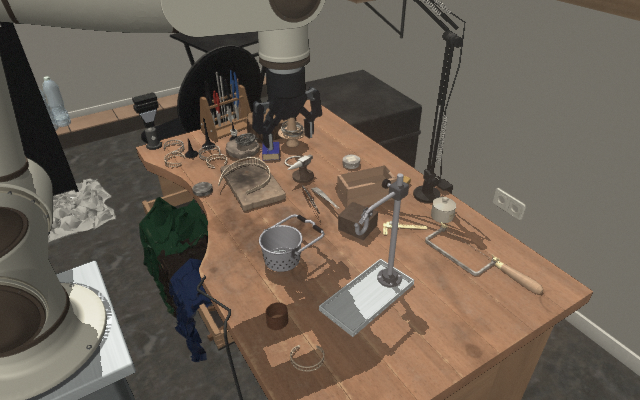

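View pics/d0.png

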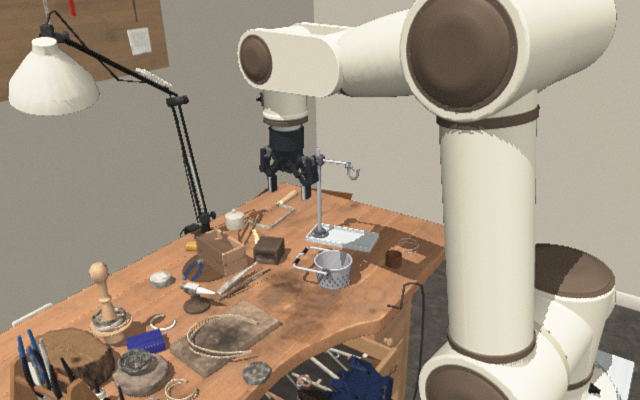

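The scene view shows the pail near (281,248), its bail reaching up and right to about (322,235), and the stand with its tray at (367,295) and hook at (365,222). The side view shows the pail at (333,268), the bail to its left at (300,260), and the hook at (353,172).

Run:
```python
import cv2
a=cv2.imread('pics/s0.png')[165:335,250:420];b=cv2.imread('pics/d0.png')[150:295,285:385]
cv2.imwrite('pics/s0c.png',cv2.resize(a,None,fx=3.5,fy=3.5,interpolation=cv2.INTER_CUBIC))
cv2.imwrite('pics/d0c.png',cv2.resize(b,None,fx=4,fy=4,interpolation=cv2.INTER_CUBIC))
```

```text
(no output)
```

View pics/s0c.png

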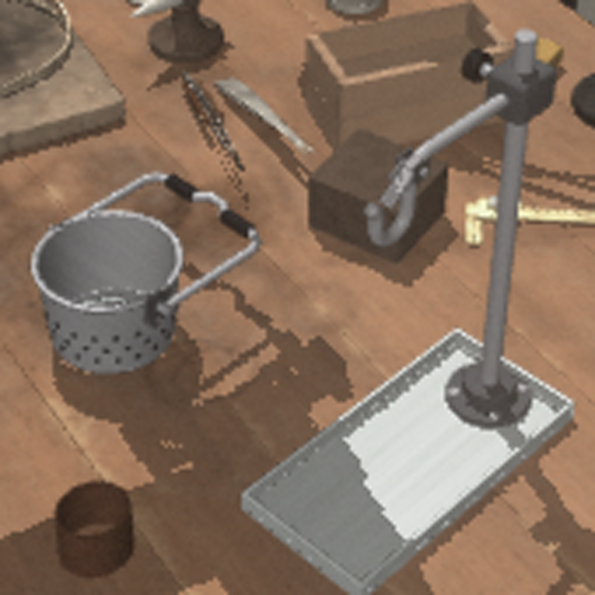

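View pics/d0c.png

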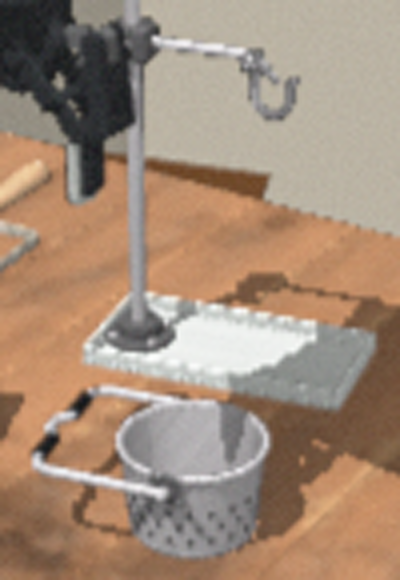

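The crops show the black grips in the scene view at crop (181,187) and (235,222), and in the side view at (77,403) and (47,443). The rim centre is at (107,263) in the scene crop and (192,440) in the side crop. The hook bowl is at (388,228) in the scene crop and (275,108) in the side crop.

Run:
```python
from h import *
a=dict(np.load('pics/scene.npz'));b=dict(np.load('pics/side.npz'))
A=lambda x,y:(x/3.5+249.6,y/3.5+164.6)
B=lambda x,y:(x/4+284.6,y/4+149.6)
np.set_printoptions(precision=4,suppress=True)
print('rim',onz(a,A(107,263),.062),onz(b,B(192,440),.062))
for s,d in(((181,187),(77,403)),((235,222),(47,443))):print('tube',onz(a,A(*s),.053),onz(b,B(*d),.053),tri(a,A(*s),b,B(*d)))
T=[onz(a,A(*p),.014) for p in((458,332),(573,408),(362,590),(245,502))]
print(np.array(T),[np.linalg.norm(T[i]-T[i-1]) for i in range(4)],sum(T)/4)
print('tray b',[onz(b,B(*p),.014) for p in((378,335),(340,408),(85,357))])
print('post base',onz(a,A(488,392),.02),onz(b,B(138,335),.02))
print('bowl bottom',tri(a,A(388,240),b,B(275,114)))
print('tip',tri(a,A(372,208),b,B(296,78)))
print('latch',tri(a,A(404,170),b,B(250,60)))
print('clamp',tri(a,A(518,90),b,B(143,40)))
```

```text
rim [ 0.4999 -0.0747  0.062 ] [ 0.5013 -0.0645  0.062 ]
tube [ 0.5809 -0.0252  0.053 ] [ 0.5954 -0.0739  0.053 ] (array([ 0.5716, -0.0453,  0.0731]), np.float64(0.004667597612306201))
tube [ 0.592  -0.0748  0.053 ] [ 0.5825 -0.025   0.053 ] (array([ 0.6049, -0.0528,  0.0312]), np.float64(0.0007368005446280334))
[[ 0.6769 -0.2012  0.014 ]
 [ 0.6944 -0.2893  0.014 ]
 [ 0.5133 -0.3298  0.014 ]
 [ 0.4928 -0.2453  0.014 ]] [np.float64(0.18935414079764165), np.float64(0.08984565055097099), np.float64(0.1855610899723629), np.float64(0.0869170725607744)] [ 0.5944 -0.2664  0.014 ]
tray b [array([ 0.5105, -0.3191,  0.014 ]), array([ 0.4832, -0.2165,  0.014 ]), array([ 0.6677, -0.1799,  0.014 ])]
post base [ 0.6563 -0.2562  0.02  ] [ 0.6483 -0.2175  0.02  ]
bowl bottom (array([ 0.5669, -0.2679,  0.1897]), np.float64(0.0013017675965237478))
tip (array([ 0.5533, -0.2709,  0.2181]), np.float64(3.07026090206018e-05))
latch (array([ 0.5811, -0.2611,  0.2263]), np.float64(0.005185539914530249))
clamp (array([ 0.6615, -0.2478,  0.2319]), np.float64(0.0028756321218832478))
```

Request:
step_arm(rows=[[0.003,-0.015,-0.03,0,0,6.75],[0.004,-0.015,-0.03,0,0,6.75],[0,0,-0.025,-7.3,-1.75,0],[0,0,-0.025,-7.3,-1.75,0],[0,0,0,0,0,0],[0,0,0,0,0,0]], jaw=0.3, force=30)

```text
time_s: 0.85
eef_pos: [0.5824, -0.03, 0.1221]
ee_rot: [[-0.226, 0.972, 0.06], [0.94, 0.234, -0.25], [-0.257, 0.0, -0.966]]
wrist_force: [0.8, -0.3, 0.5]
opening: 0.03
finger_force: 0.0
```

Run:
```python
from h import *
np.set_printoptions(precision=4,suppress=True)
a=dict(np.load('pics/scene.npz'))
A=lambda x,y:(x/3.5+249.6,y/3.5+164.6)
print('block',[onz(a,A(*p),.044) for p in((310,178),(370,130),(447,165),(393,212))])
w=cap('wrist');s=cap('scene')
im=np.hstack([cv2.resize(w['frame'][:, 120:520],(400,400)),cv2.resize(s['frame'][190:290,250:350],(400,400),interpolation=cv2.INTER_CUBIC)])
cv2.imwrite('pics/m1.png',im)
print(readout.sense()['eef_pos'],readout.sense()['ee_rot'])
```

```text
block [array([ 0.6637, -0.0539,  0.044 ]), array([ 0.7284, -0.032 ,  0.044 ]), array([ 0.7493, -0.0924,  0.044 ]), array([ 0.6894, -0.1129,  0.044 ])]
[ 0.5826 -0.0306  0.1225] [[-0.2242  0.9726  0.0613]
 [ 0.9397  0.2325 -0.2507]
 [-0.258   0.0014 -0.9661]]
```

View pics/m1.png

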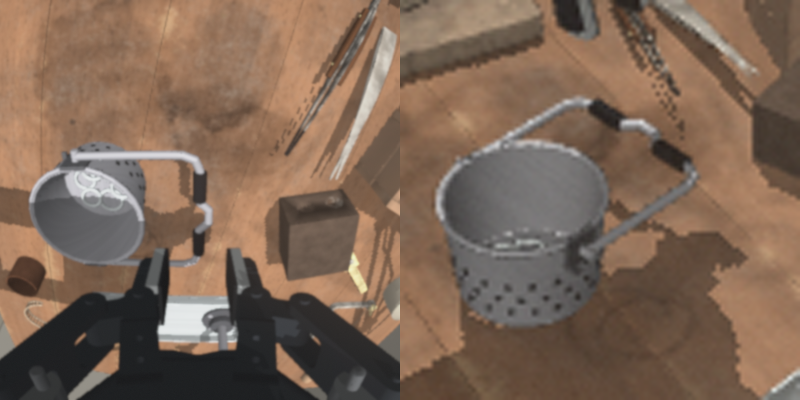

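The wrist view shows the grips at crop (200,187) and (198,243), lying between and ahead of the open fingers at (155,280) and (238,280). The pail is undisturbed. I'll check this against the estimate.

Run:
```python
from h import *
np.set_printoptions(precision=4,suppress=True)
w=dict(np.load('pics/wrist.npz'))
R=cv2.Rodrigues(w['rvec'].astype(float))[0];t=w['tvec'].reshape(3);K=w['mtx']
def fp(p):
    return cv2.fisheye.projectPoints(np.array(p,float).reshape(1,-1,3),w['rvec'].astype(float).reshape(3,1),t.astype(float).reshape(3,1),K,np.zeros(4))[0][0]
def un(u,z):
    x=cv2.fisheye.undistortPoints(np.array(u,float).reshape(1,1,2),K,np.zeros(4))[0,0]
    o=-R.T@t;d=R.T@np.array([x[0],x[1],1]);return o+d*(z-o[2])/d[2]
print('cam',-R.T@t)
print('L,R est',fp([[.581,-.025,.053],[.593,-.075,.053],[.5826,-.0306,.1225],[.5826,-.0306,.035]])-[120,0])
for u in((200,187),(198,243),(209,216),(88,215)):print(un((u[0]+120,u[1]),.053 if u[0]>100 else .062))
```

```text
cam [0.5538 0.0855 0.2401]
L,R est [[197.7304 185.0503]
 [197.5686 239.841 ]
 [198.3884 261.6774]
 [197.9943 179.3351]]
[ 0.5829 -0.0262  0.053 ]
[ 0.5941 -0.0782  0.053 ]
[ 0.5957 -0.0496  0.053 ]
[ 0.5057 -0.064   0.062 ]
```

Request:
step_arm(rows=[[0,0,-0.03,0,0,0],[0,0,-0.03,0,0,0],[0,0,-0.0275,0,0,0],[0,0,0,0,0,0],[0,0,0,0,0,0]])

```text
time_s: 1.58
eef_pos: [0.5828, -0.0305, 0.0354]
ee_rot: [[-0.224, 0.973, 0.062], [0.939, 0.233, -0.252], [-0.259, 0.001, -0.966]]
wrist_force: [0.1, -0.1, 0.8]
opening: 0.0295
finger_force: 0.0
```

Request:
step_arm(rows=[[0,0,0,0,0,0],[0,0,0,0,0,0],[0,0,0,0,0,0],[0,0,0,0,0,0],[0,0,0,0,0,0],[0,0,0,0,0,0]], jaw=1, force=60)

```text
time_s: 2.33
eef_pos: [0.5828, -0.0299, 0.0347]
ee_rot: [[-0.225, 0.972, 0.063], [0.939, 0.234, -0.252], [-0.26, 0.002, -0.966]]
wrist_force: [3.2, 2.1, 5.7]
opening: 0.0083
finger_force: 58.7
```

Request:
step_arm(rows=[[-0.0004,-0.0001,0.0076,0,0,0],[-0.0009,-0.0002,0.0075,0,0,0],[-0.0016,-0.0004,0.0074,0,0,0],[-0.0022,-0.0005,0.0073,0,0,0],[-0.0028,-0.0007,0.007,0,0,0],[-0.0035,-0.0008,0.0067,0,0,0],[0,0,0,0,0,0]])

```text
time_s: 3.2
eef_pos: [0.5706, -0.0328, 0.0779]
ee_rot: [[-0.225, 0.972, 0.061], [0.939, 0.233, -0.252], [-0.259, 0.001, -0.966]]
wrist_force: [3.8, 1.4, 2.0]
opening: 0.0075
finger_force: 58.8
```

Run:
```python
from h import *
w=cap('wrist');s=cap('scene')
im=np.hstack([w['frame'][:, 120:520],cv2.resize(s['frame'][190:290,250:350],(400,400),interpolation=cv2.INTER_CUBIC)])
cv2.imwrite('pics/m2.png',im)
```

```text
(no output)
```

View pics/m2.png

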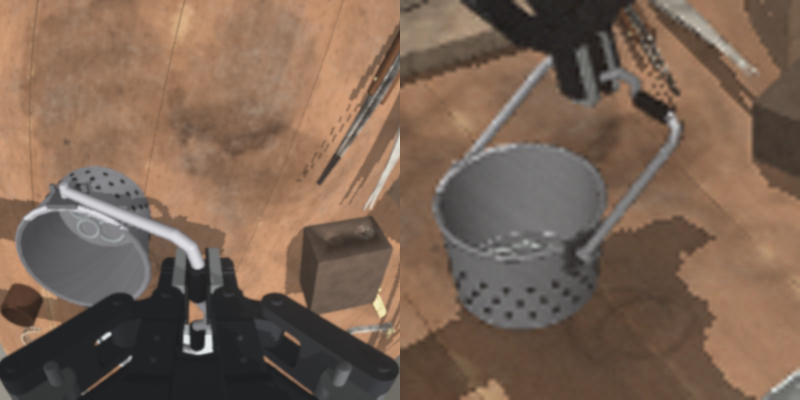

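The bail is up about 30°, with the +y grip firmly between the fingers at (200,280). The pail is still standing in place.

Request:
step_arm(rows=[[-0.004,-0.001,0.0064,0,0,0],[-0.0045,-0.001,0.006,0,0,0],[-0.005,-0.0012,0.0055,0,0,0],[-0.0054,-0.0013,0.0052,0,0,0],[-0.0059,-0.0014,0.0046,0,0,0],[-0.0062,-0.0015,0.0041,0,0,0],[0,0,0,0,0,0]], force=80)

```text
time_s: 4.18
eef_pos: [0.5394, -0.0402, 0.1099]
ee_rot: [[-0.225, 0.972, 0.061], [0.939, 0.233, -0.252], [-0.259, 0.001, -0.966]]
wrist_force: [3.2, 2.7, 6.4]
opening: 0.0074
finger_force: 78.8
```

Request:
step_arm(rows=[[-0.0065,-0.0015,0.0036,0,0,0],[-0.0068,-0.0016,0.0029,0,0,0],[-0.007,-0.0017,0.0023,0,0,0],[-0.0073,-0.0017,0.0016,0,0,0],[-0.0074,-0.0017,0.0009,0,0,0],[-0.0074,-0.0017,0.0004,0,0,0],[0,0,0,0,0,0],[0,0,0,0,0,0]], force=110)

```text
time_s: 5.18
eef_pos: [0.4976, -0.0502, 0.1223]
ee_rot: [[-0.225, 0.972, 0.063], [0.939, 0.233, -0.252], [-0.26, 0.002, -0.966]]
wrist_force: [-0.5, 4.1, 18.6]
opening: 0.0065
finger_force: 109.1
```

Request:
step_arm(rows=[[0,0,0.001,0,0,0],[0,0,0.001,0,0,0],[0,0,0,0,0,0]])

```text
time_s: 5.55
eef_pos: [0.4968, -0.0501, 0.1225]
ee_rot: [[-0.226, 0.972, 0.059], [0.939, 0.233, -0.252], [-0.259, -0.001, -0.966]]
wrist_force: [-0.4, -0.0, 0.6]
opening: 0.0064
finger_force: 107.9
```

Request:
step_arm(rows=[[0,0,0.001,0,0,0],[0,0,0.001,0,0,0],[0,0,0,0,0,0]])

```text
time_s: 5.92
eef_pos: [0.497, -0.05, 0.1246]
ee_rot: [[-0.226, 0.972, 0.06], [0.939, 0.233, -0.252], [-0.259, -0.001, -0.966]]
wrist_force: [0.4, 0.9, -4.6]
opening: 0.0064
finger_force: 107.7
```

Request:
step_arm(rows=[[0,0,0.001,0,0,0],[0,0,0.002,0,0,0],[0,0,0.003,0,0,0],[0,0,0.005,0,0,0],[0,0,0.005,0,0,0],[0,0,0.005,0,0,0],[0,0,0.005,0,0,0],[0,0,0,0,0,0],[0,0,0,0,0,0]])

```text
time_s: 7.05
eef_pos: [0.4971, -0.05, 0.1506]
ee_rot: [[-0.226, 0.972, 0.06], [0.939, 0.233, -0.252], [-0.259, -0.0, -0.966]]
wrist_force: [-0.3, 0.3, -4.9]
opening: 0.0063
finger_force: 107.7
```

Run:
```python
from h import *
b=cap('side');s=cap('scene')
im=np.hstack([cv2.resize(f,(400,600),interpolation=cv2.INTER_CUBIC) for f in (b['frame'][150:300,290:390],s['frame'][140:290,250:350])])
cv2.imwrite('pics/m3.png',im)
print(readout.sense()['wrist_force'],readout.sense()['moment'])
```

```text
[-1.09703632  0.08710017 -5.22618435] [0.39667184 0.08004145 0.02985866]
```

View pics/m3.png

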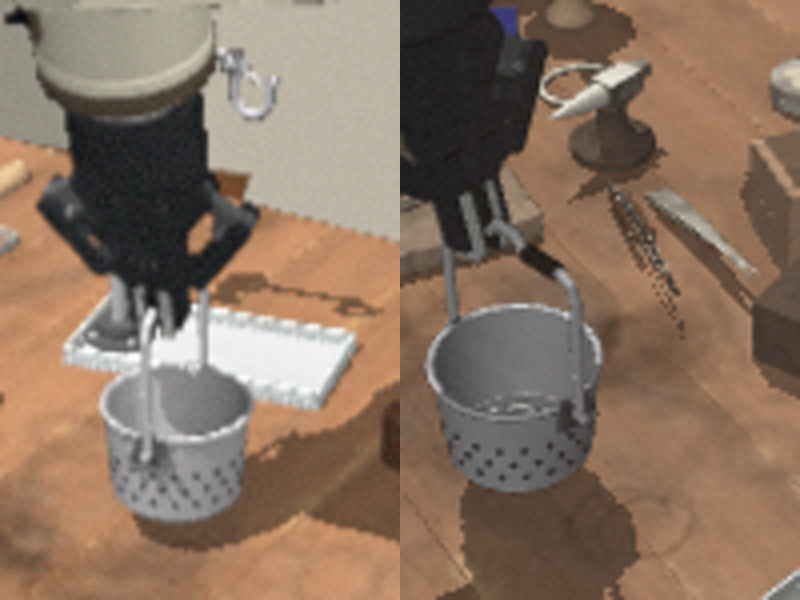

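The pail hangs level enough below the gripper, clear of the bench, with the bail upright. The free grip is at scene crop (140,263) in the right half.

Request:
step_arm(rows=[[0,0,0.004,0,0,0],[0,0,0.008,0,0,0],[0,0,0.01,0,0,0],[0,0,0.012,0,0,0],[0,0,0.012,0,0,0],[0,0,0.012,0,0,0],[0,0,0.01,0,0,0],[0,0,0.008,0,0,0],[0,0,0.004,0,0,0],[0,0,0.002,0,0,0]])

```text
time_s: 8.4
eef_pos: [0.4971, -0.05, 0.2328]
ee_rot: [[-0.226, 0.972, 0.06], [0.939, 0.233, -0.252], [-0.259, -0.0, -0.966]]
wrist_force: [-0.3, 0.3, -4.4]
opening: 0.0065
finger_force: 107.7
```

Request:
step_arm(rows=[[0,-0.003,0,0,0,0],[0,-0.006,0,0,0,0],[0.001,-0.009,0,0,0,0],[0.001,-0.011,0,0,0,0],[0.001,-0.012,0,0,0,0],[0.001,-0.012,0,0,0,0],[0.001,-0.012,0,0,0,0],[0.001,-0.012,0,0,0,0],[0.001,-0.012,0,0,0,0],[0.001,-0.012,0,0,0,0]])

```text
time_s: 9.65
eef_pos: [0.5052, -0.1518, 0.2327]
ee_rot: [[-0.225, 0.972, 0.06], [0.939, 0.233, -0.252], [-0.259, -0.0, -0.966]]
wrist_force: [0.5, 0.4, -4.5]
opening: 0.0065
finger_force: 107.7
```

Request:
step_arm(rows=[[0.001,-0.012,0,0,0,0],[0.002,-0.012,0,0,0,0],[0.002,-0.012,0,0,0,0],[0.002,-0.012,0,0,0,0],[0.002,-0.012,0,0,0,0],[0.001,-0.012,0,0,0,0],[0.001,-0.012,0,0,0,0],[0.001,-0.01,0,0,0,0],[0,-0.008,0,0,0,0],[0,-0.005,0,0,0,0]])

```text
time_s: 10.9
eef_pos: [0.5171, -0.2584, 0.2327]
ee_rot: [[-0.225, 0.972, 0.06], [0.939, 0.233, -0.252], [-0.259, -0.0, -0.966]]
wrist_force: [-0.6, 0.8, -4.8]
opening: 0.006
finger_force: 107.7
```

Request:
step_arm(rows=[[0,-0.003,0,0,0,0],[0,0,0,0,0,0],[0,0,0,0,0,0],[0,0,0,0,0,0]])

```text
time_s: 11.4
eef_pos: [0.5172, -0.2608, 0.2328]
ee_rot: [[-0.226, 0.972, 0.06], [0.939, 0.234, -0.252], [-0.259, -0.0, -0.966]]
wrist_force: [-0.1, -0.1, -3.5]
opening: 0.0065
finger_force: 107.7
```

Run:
```python
from h import *
b=cap('side','d4.png');s=cap('scene','s4.png')
f=readout.sense();print(f['eef_pos'],f['wrist_force'],f['moment'])
c=f['eef_pos']+[.005,-.0205,.0225]
seat=np.array([.566,-.2685,.2])
for k in(b,s):
    print(proj(k,[c,seat]))
def cr(k):
    p=proj(k,[[.55,-.272,.225]])[0].astype(int);o=(p-[33,50]);print('o',o);return cv2.resize(k['frame'][o[1]:o[1]+100,o[0]:o[0]+66],(396,600),interpolation=cv2.INTER_CUBIC)
cv2.imwrite('pics/m4.png',np.hstack([cr(b),cr(s)]))
```

```text
[ 0.51720739 -0.2608725   0.23282027] [-0.12522223 -0.50052434 -4.64578113] [ 0.39628724  0.06354518 -0.02870618]
[[371.14504237 156.87175454]
 [353.94826258 174.72383319]]
[[344.78962876 216.42917679]
 [360.67182084 228.75375656]]
o [326 116]
o [321 171]
```

View pics/m4.png

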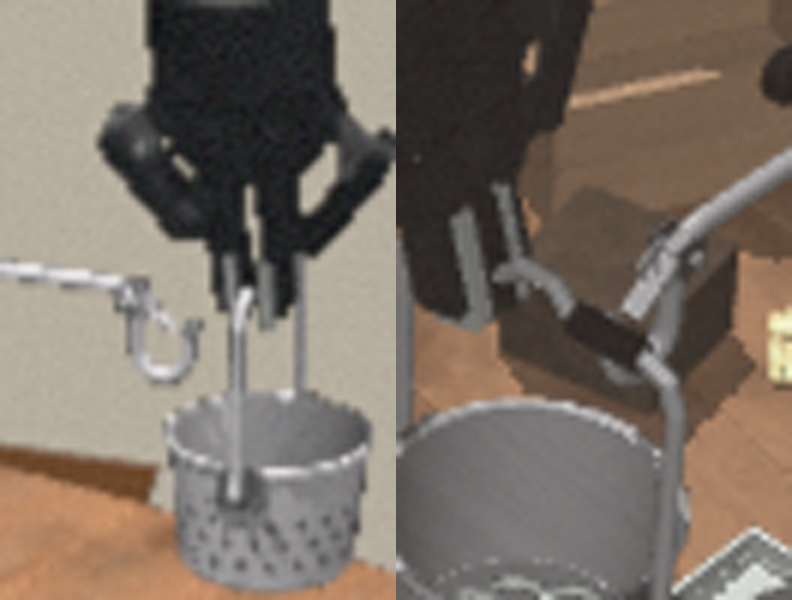

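The side view (left half) shows the hook bowl centred at (165,366) with its tip at (193,322), and the pail hanging upright. The scene view (right half) shows the hump's top near (522,268), the free grip from (570,312) to (645,362), and the latch strip at (655,285).

Run:
```python
from h import *
np.set_printoptions(precision=4,suppress=True)
b=dict(np.load('pics/side.npz'));s=dict(np.load('pics/scene.npz'))
S=lambda x,y:np.array(((x-396)/6+321-.4,y/6+171-.4)); B=lambda x,y:np.array((x/6+326-.4,y/6+116-.4))
c=np.array([.5222,-.2814,.2553]);Y=np.array([-.233,.972,0]);Z=np.array([0,0,1.])
for roll in(0,5,-5):
    r=np.radians(roll);y=Y*np.cos(r)+Z*np.sin(r);z=Z*np.cos(r)-Y*np.sin(r)
    g=c+26e-3*Y-7e-3*Z   # gripped tube fixed
    pts=[g+7e-3*z-26e-3*y, g-52e-3*y, g-40e-3*y,g-64e-3*y, g-76e-3*y-87e-3*z, g+24e-3*y-87e-3*z, g-26e-3*y-78e-3*z]
    q=proj(s,pts);q2=proj(b,pts)
    print(roll,((q-[320.6,170.6])*6+[396,0]).round(0).tolist(),'side',((q2-[325.6,115.6])*6).round(0).tolist())
print('bowl inner bottom',tri(s,S(622,372),b,B(165,374)))
print('seat proj side',(proj(b,[[.566,-.2685,.2],[.569,-.2675,.197],[.56,-.27,.2]])-[325.6,115.6])*6,(proj(s,[[.566,-.2685,.2],[.569,-.2675,.197]])-[320.6,170.6])*6+[396,0])
```

```text
0 [[541.0, 275.0], [613.0, 337.0], [579.0, 318.0], [647.0, 358.0], [666.0, 613.0], [412.0, 447.0], [535.0, 505.0]] side [[273.0, 248.0], [289.0, 243.0], [282.0, 252.0], [297.0, 234.0], [298.0, 404.0], [236.0, 490.0], [268.0, 427.0]]
5 [[542.0, 283.0], [612.0, 350.0], [578.0, 327.0], [645.0, 373.0], [644.0, 615.0], [394.0, 430.0], [518.0, 498.0]] side [[274.0, 252.0], [289.0, 253.0], [281.0, 260.0], [296.0, 246.0], [293.0, 423.0], [231.0, 492.0], [264.0, 437.0]]
-5 [[539.0, 268.0], [613.0, 324.0], [579.0, 307.0], [647.0, 341.0], [688.0, 608.0], [430.0, 464.0], [553.0, 509.0]] side [[273.0, 243.0], [289.0, 234.0], [282.0, 245.0], [297.0, 223.0], [303.0, 384.0], [241.0, 486.0], [273.0, 416.0]]
bowl inner bottom (array([ 0.565 , -0.2649,  0.1909]), np.float64(0.0034067054768048334))
seat proj side [[170.0896 354.743 ]
 [163.1053 360.3199]
 [183.3685 356.3893]] [[636.4309 348.9225]
 [642.3283 351.323 ]]
```

Request:
step_arm(rows=[[0.002,0.0005,0,0,0,0],[0.005,0.0015,0,0,0,0],[0.007,0.002,0,0,0,0],[0.008,0.002,0,0,0,0],[0.008,0.002,0,0,0,0],[0.007,0.002,0,0,0,0],[0.005,0.0015,0,0,0,0],[0.003,0.0005,0,0,0,0],[0,0,0,0,0,0],[0,0,0,0,0,0]])

```text
time_s: 12.75
eef_pos: [0.562, -0.2491, 0.2328]
ee_rot: [[-0.225, 0.972, 0.06], [0.939, 0.233, -0.252], [-0.259, -0.0, -0.966]]
wrist_force: [-0.5, 0.1, -4.2]
opening: 0.0065
finger_force: 107.7
```

Run:
```python
from h import *
np.set_printoptions(precision=4,suppress=True)
b=cap('side','d5.png');s=cap('scene','s5.png')
f=readout.sense();print(f['eef_pos'],f['wrist_force'],f['moment'])
c=f['eef_pos']+[.005,-.0205,.0225]
def cr(k):
    p=proj(k,[[.567,-.268,.225]])[0].astype(int);o=(p-[20,30]);print('o',o);print((proj(k,[c,[.567,-.268,.2]])-o+.45)*10)
    return cv2.resize(k['frame'][o[1]:o[1]+60,o[0]:o[0]+40],(400,600),interpolation=cv2.INTER_CUBIC)
cv2.imwrite('pics/m5.png',np.hstack([cr(b),cr(s)]))
```

```text
[ 0.562  -0.2491  0.2328] [ 0.1188  0.7104 -4.8607] [0.401  0.1582 0.0061]
o [333 135]
[[215.1278 205.0179]
 [209.8153 401.5825]]
o [341 187]
[[222.8562 171.757 ]
 [204.1751 418.5018]]
```

View pics/m5.png

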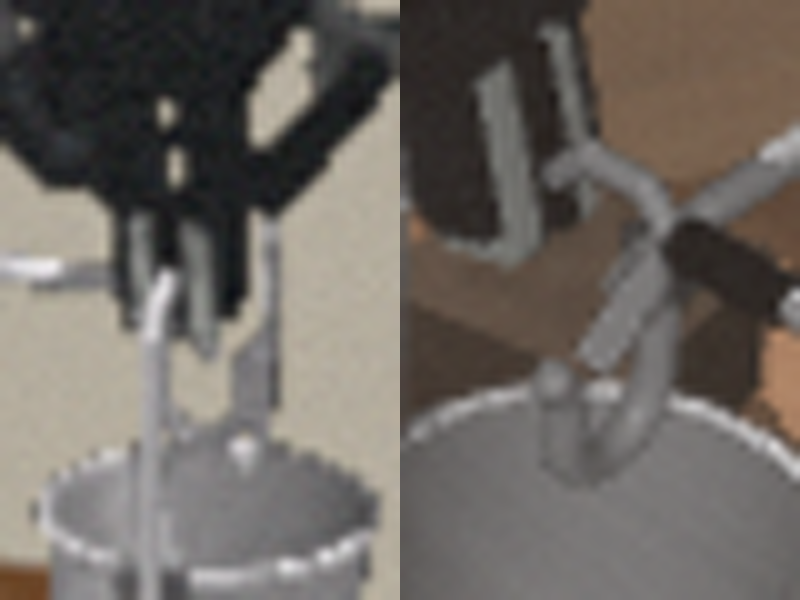

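The scene half shows the hump's top centred at about (615,165), directly up-image of the hook. The hook's tip is at (552,375), the bowl's bottom midline at (590,468), and the latch strip runs from (650,260) to (595,355). I'll triangulate the bowl and compare it with the crown.

Run:
```python
from h import *
np.set_printoptions(precision=4,suppress=True)
b=dict(np.load('pics/side.npz'));s=dict(np.load('pics/scene.npz'))
S=lambda x,y:np.array(((x-400)/10+341-.45,y/10+187-.45)); B=lambda x,y:np.array((x/6+326-.4,y/6+116-.4))
p,e=tri(s,S(590,468),b,B(165,374));print('bowl mid bottom',p,e)
print('tip',tri(s,S(552,372),b,B(194,322)))
X=np.array([.974,.226,0]);Y=np.array([-.226,.974,0])
c=np.array([.567,-.2696,.2553])
print('crown scene fit at z .2553:',onz(s,S(615,165),.2553), 'pred',c)
d=p-c;print('seat-crown along stand X,Y,Z mm',d@X*1e3,d@Y*1e3,d[2]*1e3+7)
for sx,sy,z in((0,0,.2),(3,0,.2),(0,3,.2),(0,0,.205)):
  q=np.array([.567,-.268,z-.007])+sx*1e-3*X+sy*1e-3*Y
  pts=[q,q-12e-3*X+20e-3*np.array([0,0,1]),q+12e-3*X+20e-3*np.array([0,0,1])]
  print(sx,sy,z,((proj(s,pts)-[340.55,186.55])*10+[400,0]).round().tolist(),((proj(b,pts)-[325.6,115.6])*6).round().tolist())
```

```text
bowl mid bottom [ 0.5663 -0.267   0.1899] 0.0032468365001027608
tip (array([ 0.5542, -0.2695,  0.2176]), np.float64(0.0006020122821467013))
crown scene fit at z .2553: [ 0.567  -0.2673  0.2553] pred [ 0.567  -0.2696  0.2553]
seat-crown along stand X,Y,Z mm -0.11486955059605772 2.733797891319688 -58.37580303773454
0 0 0.2 [[603.0, 449.0], [561.0, 393.0], [652.0, 330.0]] [[167.0, 369.0], [194.0, 331.0], [142.0, 324.0]]
3 0 0.2 [[614.0, 441.0], [573.0, 385.0], [663.0, 322.0]] [[161.0, 368.0], [187.0, 330.0], [136.0, 323.0]]
0 3 0.2 [[590.0, 441.0], [548.0, 385.0], [639.0, 323.0]] [[165.0, 372.0], [192.0, 333.0], [140.0, 327.0]]
0 0 0.205 [[604.0, 427.0], [562.0, 371.0], [654.0, 308.0]] [[168.0, 359.0], [194.0, 320.0], [142.0, 314.0]]
```

Request:
step_arm(rows=[[0,0,-0.002,0,0,0],[0,0,-0.004,0,0,0],[0,0,-0.005,0,0,0],[0,0,-0.005,0,0,0],[0,0,-0.004,0,0,0],[0,0,-0.002,0,0,0],[0,0,0,0,0,0]])

```text
time_s: 13.72
eef_pos: [0.5622, -0.249, 0.2107]
ee_rot: [[-0.225, 0.972, 0.06], [0.939, 0.233, -0.252], [-0.259, -0.0, -0.966]]
wrist_force: [-1.1, -0.5, -3.3]
opening: 0.0067
finger_force: 107.7
```

Request:
step_arm(rows=[[0,0,-0.001,0,0,0],[0,0,-0.001,0,0,0],[0,0,-0.001,0,0,0],[0,0,-0.001,0,0,0],[0,0,-0.001,0,0,0],[0,0,-0.001,0,0,0]])

```text
time_s: 14.48
eef_pos: [0.5622, -0.249, 0.2047]
ee_rot: [[-0.226, 0.972, 0.06], [0.939, 0.233, -0.252], [-0.259, -0.0, -0.966]]
wrist_force: [0.0, -0.6, -5.3]
opening: 0.0068
finger_force: 107.7
```

Request:
step_arm(rows=[[0,0,-0.0007,0,0,0],[0,0,-0.0007,0,0,0],[0,0,-0.0006,0,0,0]])

```text
time_s: 14.85
eef_pos: [0.5622, -0.249, 0.2027]
ee_rot: [[-0.225, 0.972, 0.06], [0.939, 0.233, -0.252], [-0.259, -0.0, -0.966]]
wrist_force: [0.7, -0.3, -4.0]
opening: 0.0068
finger_force: 107.7
```

Request:
step_arm(rows=[[0,0,-0.0007,0,0,0],[0,0,-0.0007,0,0,0],[0,0,-0.0006,0,0,0]])

```text
time_s: 15.22
eef_pos: [0.5622, -0.249, 0.2007]
ee_rot: [[-0.226, 0.972, 0.06], [0.939, 0.233, -0.252], [-0.259, -0.0, -0.966]]
wrist_force: [-0.1, 0.1, -4.5]
opening: 0.0064
finger_force: 107.7
```

Request:
step_arm(rows=[[0,0,-0.0007,0,0,0],[0,0,-0.0007,0,0,0],[0,0,-0.0006,0,0,0]])

```text
time_s: 15.6
eef_pos: [0.5622, -0.249, 0.1987]
ee_rot: [[-0.226, 0.972, 0.06], [0.939, 0.233, -0.252], [-0.259, -0.0, -0.966]]
wrist_force: [0.0, -0.7, -3.7]
opening: 0.0067
finger_force: 107.9
```

Request:
step_arm(rows=[[0,0,-0.0007,0,0,0],[0,0,-0.0007,0,0,0],[0,0,-0.0006,0,0,0]])

```text
time_s: 15.98
eef_pos: [0.5624, -0.2492, 0.1975]
ee_rot: [[-0.225, 0.972, 0.061], [0.939, 0.233, -0.253], [-0.26, 0.001, -0.966]]
wrist_force: [-1.3, 1.3, 4.9]
opening: 0.0065
finger_force: 108.5
```

Request:
step_arm(rows=[[0,0,-0.0004,0,0,0],[0,0,0,0,0,0]])

```text
time_s: 16.23
eef_pos: [0.5624, -0.2492, 0.1971]
ee_rot: [[-0.225, 0.972, 0.061], [0.939, 0.233, -0.253], [-0.26, 0.001, -0.966]]
wrist_force: [-1.0, -0.0, 4.4]
opening: 0.0061
finger_force: 108.6
```

Request:
step_arm(rows=[[0,0,-0.0004,0,0,0],[0,0,0,0,0,0]])

```text
time_s: 16.48
eef_pos: [0.5624, -0.2493, 0.1967]
ee_rot: [[-0.225, 0.972, 0.061], [0.939, 0.233, -0.253], [-0.26, 0.001, -0.966]]
wrist_force: [-1.7, -0.2, 4.7]
opening: 0.0065
finger_force: 108.6
```

Request:
step_arm(rows=[[0,0,-0.0005,0,0,0],[0,0,-0.0005,0,0,0],[0,0,-0.0005,0,0,0],[0,0,-0.0005,0,0,0]])

```text
time_s: 16.98
eef_pos: [0.5624, -0.2493, 0.1946]
ee_rot: [[-0.225, 0.972, 0.061], [0.939, 0.233, -0.253], [-0.26, 0.001, -0.966]]
wrist_force: [-1.9, -0.4, 5.9]
opening: 0.0065
finger_force: 108.7
```

Request:
step_arm(rows=[[0,0,-0.0005,0,0,0],[0,0,-0.0005,0,0,0],[0,0,-0.0005,0,0,0],[0,0,-0.0005,0,0,0]])

```text
time_s: 17.48
eef_pos: [0.5622, -0.2493, 0.1926]
ee_rot: [[-0.225, 0.972, 0.061], [0.939, 0.233, -0.253], [-0.26, 0.0, -0.966]]
wrist_force: [-2.4, 0.1, 5.4]
opening: 0.0066
finger_force: 108.6
```

Request:
step_arm(rows=[[0,0,-0.0005,0,0,0],[0,0,-0.0005,0,0,0],[0,0,-0.0005,0,0,0],[0,0,-0.0005,0,0,0]])

```text
time_s: 17.98
eef_pos: [0.5622, -0.2493, 0.1904]
ee_rot: [[-0.225, 0.972, 0.061], [0.939, 0.233, -0.253], [-0.26, 0.0, -0.966]]
wrist_force: [-3.4, -0.9, 3.6]
opening: 0.0067
finger_force: 108.5
```

Request:
step_arm(rows=[[0,0,-0.0005,0,0,0],[0,0,-0.0005,0,0,0],[0,0,-0.0005,0,0,0],[0,0,-0.0005,0,0,0]])

```text
time_s: 18.48
eef_pos: [0.562, -0.249, 0.1878]
ee_rot: [[-0.226, 0.972, 0.06], [0.939, 0.233, -0.252], [-0.259, -0.001, -0.966]]
wrist_force: [-5.3, -1.0, 2.9]
opening: 0.0067
finger_force: 108.4
```

Request:
step_arm(rows=[[0,0,-0.0005,0,0,0],[0,0,-0.0005,0,0,0],[0,0,-0.0005,0,0,0]])

```text
time_s: 18.85
eef_pos: [0.5619, -0.2486, 0.1855]
ee_rot: [[-0.226, 0.972, 0.059], [0.94, 0.233, -0.251], [-0.258, -0.001, -0.966]]
wrist_force: [-0.0, -1.0, -4.0]
opening: 0.0068
finger_force: 107.6
```

Request:
step_arm(rows=[[0,0,-0.0005,0,0,0],[0,0,-0.0005,0,0,0]])

```text
time_s: 19.1
eef_pos: [0.5622, -0.2488, 0.1851]
ee_rot: [[-0.226, 0.972, 0.06], [0.939, 0.234, -0.251], [-0.259, -0.0, -0.966]]
wrist_force: [0.3, -0.4, -4.4]
opening: 0.0061
finger_force: 107.7
```

Request:
step_arm(rows=[[0,0,-0.0005,0,0,0],[0,0,-0.0005,0,0,0]])

```text
time_s: 19.35
eef_pos: [0.5622, -0.249, 0.1844]
ee_rot: [[-0.226, 0.972, 0.06], [0.939, 0.233, -0.252], [-0.259, -0.0, -0.966]]
wrist_force: [0.5, 0.1, -3.7]
opening: 0.0064
finger_force: 107.9
```

The latch has snapped, and Fz is back to the free-hanging value. Now I'll feel for the seat.

Request:
step_arm(rows=[[0,0,-0.0007,0,0,0],[0,0,-0.0007,0,0,0],[0,0,-0.0007,0,0,0],[0,0,-0.0007,0,0,0],[0,0,-0.0007,0,0,0]])

```text
time_s: 19.98
eef_pos: [0.5622, -0.249, 0.1809]
ee_rot: [[-0.225, 0.972, 0.06], [0.939, 0.233, -0.252], [-0.259, -0.0, -0.966]]
wrist_force: [0.3, -0.1, -3.7]
opening: 0.0063
finger_force: 107.8
```

Request:
step_arm(rows=[[0,0,-0.0005,0,0,0],[0,0,-0.0005,0,0,0],[0,0,-0.0005,0,0,0],[0,0,0,0,0,0]])

```text
time_s: 20.48
eef_pos: [0.5621, -0.249, 0.1794]
ee_rot: [[-0.226, 0.972, 0.06], [0.939, 0.233, -0.252], [-0.259, -0.0, -0.966]]
wrist_force: [1.0, -0.4, -5.3]
opening: 0.0062
finger_force: 107.8
```

Request:
step_arm(rows=[[0,0,-0.0005,0,0,0],[0,0,-0.0005,0,0,0],[0,0,0,0,0,0]])

```text
time_s: 20.85
eef_pos: [0.5621, -0.249, 0.1784]
ee_rot: [[-0.226, 0.972, 0.06], [0.939, 0.233, -0.252], [-0.259, -0.0, -0.966]]
wrist_force: [0.7, -0.4, -3.9]
opening: 0.0063
finger_force: 107.8
```

Request:
step_arm(rows=[[0,0,-0.0005,0,0,0],[0,0,-0.0005,0,0,0],[0,0,0,0,0,0]])

```text
time_s: 21.22
eef_pos: [0.5622, -0.249, 0.1774]
ee_rot: [[-0.225, 0.972, 0.06], [0.939, 0.233, -0.252], [-0.259, -0.0, -0.966]]
wrist_force: [1.0, 0.4, -4.4]
opening: 0.0066
finger_force: 107.8
```

Request:
step_arm(rows=[[0,0,-0.0005,0,0,0],[0,0,-0.0005,0,0,0],[0,0,0,0,0,0]])

```text
time_s: 21.6
eef_pos: [0.5621, -0.249, 0.1764]
ee_rot: [[-0.226, 0.972, 0.06], [0.939, 0.233, -0.252], [-0.259, -0.0, -0.966]]
wrist_force: [0.6, -0.2, -4.6]
opening: 0.0062
finger_force: 107.8
```

Request:
step_arm(rows=[[0,0,-0.0005,0,0,0],[0,0,0,0,0,0]])

```text
time_s: 21.85
eef_pos: [0.5622, -0.249, 0.1759]
ee_rot: [[-0.226, 0.972, 0.06], [0.939, 0.233, -0.252], [-0.259, -0.0, -0.966]]
wrist_force: [0.8, -0.6, -4.3]
opening: 0.0063
finger_force: 107.8
```

Request:
step_arm(rows=[[0,0,-0.0005,0,0,0],[0,0,0,0,0,0]])

```text
time_s: 22.1
eef_pos: [0.5622, -0.249, 0.1755]
ee_rot: [[-0.225, 0.972, 0.06], [0.939, 0.233, -0.252], [-0.259, -0.0, -0.966]]
wrist_force: [-0.4, 0.9, -3.4]
opening: 0.0064
finger_force: 107.9
```

Request:
step_arm(rows=[[0,0,-0.0005,0,0,0],[0,0,0,0,0,0]])

```text
time_s: 22.35
eef_pos: [0.5623, -0.2491, 0.1752]
ee_rot: [[-0.225, 0.972, 0.061], [0.939, 0.233, -0.252], [-0.259, 0.0, -0.966]]
wrist_force: [-0.1, -0.3, -1.7]
opening: 0.006
finger_force: 108.1
```

Request:
step_arm(rows=[[0,0,-0.0005,0,0,0],[0,0,0,0,0,0]])

```text
time_s: 22.6
eef_pos: [0.5623, -0.2491, 0.1748]
ee_rot: [[-0.225, 0.972, 0.061], [0.939, 0.233, -0.252], [-0.259, 0.0, -0.966]]
wrist_force: [-1.1, 0.1, 1.3]
opening: 0.0065
finger_force: 108.4
```

Request:
step_arm(rows=[[0,0,-0.0004,0,0,0],[0,0,0,0,0,0]])

```text
time_s: 22.85
eef_pos: [0.5623, -0.2491, 0.1745]
ee_rot: [[-0.225, 0.972, 0.061], [0.939, 0.233, -0.252], [-0.26, 0.0, -0.966]]
wrist_force: [-0.9, 1.6, 5.8]
opening: 0.0068
finger_force: 108.7
```

Seated by feel. I'll ease the preload, soften the grip, then open.

Request:
step_arm(rows=[[0,0,0.0004,0,0,0],[0,0,0,0,0,0],[0,0,0,0,0,0]], force=50)

```text
time_s: 23.22
eef_pos: [0.5623, -0.2491, 0.1746]
ee_rot: [[-0.225, 0.972, 0.061], [0.939, 0.233, -0.252], [-0.259, 0.0, -0.966]]
wrist_force: [0.2, -0.4, 3.8]
opening: 0.0063
finger_force: 108.6
```

Request:
step_arm(rows=[[0,0,0,0,0,0],[0,0,0,0,0,0],[0,0,0,0,0,0]], force=20)

```text
time_s: 23.6
eef_pos: [0.5622, -0.2491, 0.1746]
ee_rot: [[-0.225, 0.972, 0.06], [0.939, 0.233, -0.252], [-0.259, -0.0, -0.966]]
wrist_force: [0.9, -1.3, 4.0]
opening: 0.0064
finger_force: 108.6
```

Request:
step_arm(rows=[[0,0,0,0,0,0],[0,0,0,0,0,0],[0,0,0,0,0,0],[0,0,0,0,0,0],[0,0,0,0,0,0]], jaw=0.4, force=20)

```text
time_s: 24.22
eef_pos: [0.5622, -0.249, 0.1744]
ee_rot: [[-0.225, 0.972, 0.06], [0.939, 0.233, -0.252], [-0.259, -0.0, -0.966]]
wrist_force: [0.1, 0.3, 0.8]
opening: 0.0254
finger_force: 0.0
```

Request:
step_arm(rows=[[0,0.001,0.004,0,0,0],[0,0.002,0.007,0,0,0],[-0.001,0.003,0.01,0,0,0],[-0.001,0.003,0.011,0,0,0],[-0.001,0.004,0.013,0,0,0],[-0.001,0.008,0.013,0,0,0],[-0.001,0.013,0.013,0,0,0],[-0.001,0.02,0.013,0,0,0],[0,0.025,0.01,0,0,0],[0,0.025,0.005,0,0,0]])

```text
time_s: 25.48
eef_pos: [0.5561, -0.1432, 0.2746]
ee_rot: [[-0.226, 0.972, 0.061], [0.939, 0.234, -0.252], [-0.259, 0.001, -0.966]]
wrist_force: [0.2, 0.3, -0.5]
opening: 0.0254
finger_force: 0.0
```

Request:
step_arm(rows=[[0,0.02,0,0,0,0],[0,0.02,0,0,0,0],[0,0.02,0,0,0,0],[0,0,0,0,0,0],[0,0,0,0,0,0],[0,0,0,0,0,0],[0,0,0,0,0,0],[0,0,0,0,0,0],[0,0,0,0,0,0]])

```text
time_s: 26.6
eef_pos: [0.5562, -0.0851, 0.2735]
ee_rot: [[-0.225, 0.972, 0.06], [0.939, 0.233, -0.252], [-0.259, -0.0, -0.966]]
wrist_force: [0.5, 0.0, -0.3]
opening: 0.0259
finger_force: 0.0
```

Run:
```python
from h import *
b=cap('side');s=cap('scene')
cr=lambda f,x,y:cv2.resize(f[y:y+120,x:x+80],(400,600),interpolation=cv2.INTER_CUBIC)
cv2.imwrite('pics/m6.png',np.hstack([cr(b['frame'],315,140),cr(s['frame'],325,190)]))
print(readout.sense()['wrist_force'],readout.sense()['eef_pos'])
```

```text
[-0.2285116   0.47308254 -0.20574784] [ 0.55616827 -0.0850746   0.27348195]
```

View pics/m6.png

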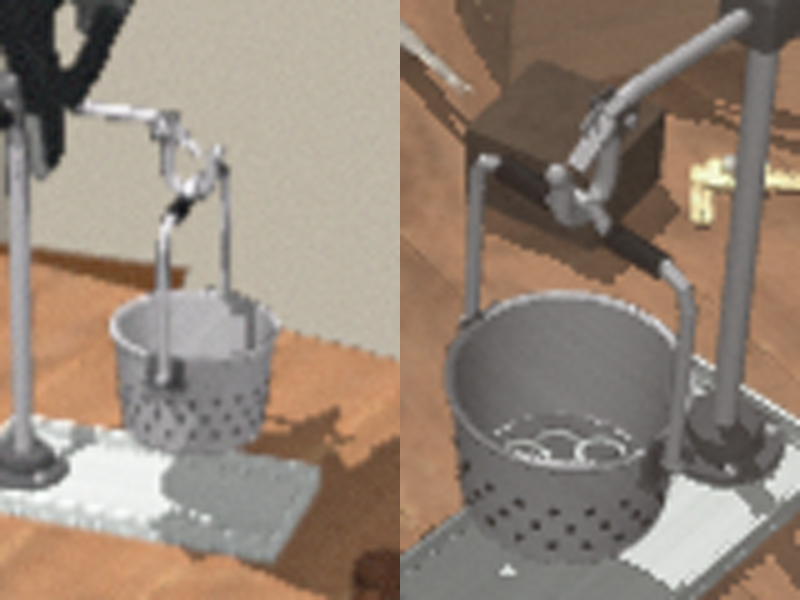

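The pail hangs level from the hook. The crown sits in the bowl at about (585,210) in the right half, with the latch strip closed above it, and the gripper is clear. I'll let it settle, then hand in.

Request:
step_arm(rows=[[0,0,0,0,0,0],[0,0,0,0,0,0],[0,0,0,0,0,0],[0,0,0,0,0,0],[0,0,0,0,0,0],[0,0,0,0,0,0],[0,0,0,0,0,0],[0,0,0,0,0,0],[0,0,0,0,0,0],[0,0,0,0,0,0]])

```text
time_s: 27.95
eef_pos: [0.5562, -0.085, 0.2735]
ee_rot: [[-0.226, 0.972, 0.06], [0.939, 0.233, -0.252], [-0.259, -0.0, -0.966]]
wrist_force: [-0.8, 0.5, 0.3]
opening: 0.0256
finger_force: 0.0
```

```bash
python3 -c "
from workcell import job
print(job.close_job())"
```

```text
the job is handed in; nothing more can be done
None
```

The pail hangs freely on the hook with the latch shut above the bail; the push on the hook read about 11 N at most, and the job was handed in at 28 s with the gripper clear.

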